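# Draw the boring jig's depth rod to its yellow mark and hold it

### The arm

A 6-joint arm with a two-finger parallel gripper is mounted at the origin on the work surface. World frame = base frame: x ahead of the robot, y to its left, z up, the work surface at z = 0. Lengths are in mm, angles in rad, forces in N, time in s.
With the tool pointing down it reaches from about 400 to 825 mm from the base axis. Payload 7 kg.
Tool frame: the origin (TCP) lies between the finger pads; the fingertips stand robot.tip_extent ahead of it and the grasp point (between the pads) is the TCP (robot.tip_extent is the distance from the TCP to the fingertips, in mm); z points along the fingers, y is the line along which they close (so a half turn about z gives the same grasp; the last joint's range is limited). The gripper opens to 85 mm and grips with 20 to 120 N. Pads are 22 mm wide; open, the fingers measure 114 mm over their backs; the gripper's body (76 mm by 85 mm) begins 54 mm behind the grasp point. The pads swing forward as they close: fully open they stand 13 mm farther back than shut.
Start: joints at [1.477, 0.359, 0.012, 0, -1.224, -0.288], TCP at [251.506, 626.371, 250.302] pointing down, gripper open.
Joint ranges: [-3.07, 3.07], [-1.43, 2.12], [-1.02, 1.25], [-3.03, 1.67], [-3.05, -0], [-3.03, 3.03]. Speed limits (rad/s): [2.39, 2.39, 3.01, 3.14, 3.14, 3.14].

### API

Orientations are given as a unit quaternion [w, x, y, z].
In Python, from plant import readout, optics, robot gives the robot as it stands. The module is installed in compiled form; this text tells all that it offers.
- The arm moves only by the tool arm_command, never from a script. Its argument "steps" is text: rows parted by semicolons, each of 7 numbers parted by spaces: the shift along the world's x, y, z each as a share of 15 cm, from -1 to 1, then the turn, a rotation vector about the world's x, y, z each as a share of 0.5 rad, from -1 to 1, then the opening, from 0 (shut) to 1 (fully open). A call has 1 to 20 rows; each row shifts and turns the commanded pose from where the row before left it; what a row does not reach is not made up. A row lasts 1/10 s, in which the tool goes at most 50 mm and 8.59 degrees, less where a joint would pass 70% of its speed; a pose out of reach is approached as far as the arm can. A call with a number of a shift or a turn outside -1 to 1 is refused whole. A call with a gripper value outside its range is refused whole. The fingers move at their own pace and stop on an object; "newtons" is the grip in N (left out, the last holds). Time passes only in rows, so rows that do not move let the fingers close. It gives the time, the measured TCP pose, the force, the opening and the grip force at its end, in the units of the state.
- readout.get_state(): the state, without advancing time (a new reading comes with each control period).
- optics.get_image(name): name is "scene" or "top" or "wrist"; returns the picture (384x512x3 uint8, red, green, blue); there is no depth.
- optics.camera_params(name): a dict with "camera_matrix" (3x3 intrinsics, pixels), "k1" (the pictures are not rectified: a ray, as slopes to the right and down, at radius r is drawn at 1 + k1 r^2 times it, then the intrinsics apply), "xyz" and "attitude" of the camera in the world. Camera axes: x right, y up, looking along -z (the intrinsics and any distortion apply to the point x, -y, -z); pixel columns grow to the right and rows downward; lengths in mm; the calibration is good to about 2 mm. A picture is of the moment at which its call begins: read the wrist's pose just before it. camera_params takes no time and is no camera call; for the wrist camera it gives the pose at the moment of the call.
- robot.sign_off(): hands the job in; it is judged then, once.
The state is a dict: "t": time; "q": joint angles; "joint_velocities": joint speeds; "joint_efforts": joint torques, N m; "tcp_pos": TCP position; "tool_rot": TCP orientation; "force": force on the tool from outside, world axes, zero at the start; "torque": the same for the moment, N m; "finger_gap": opening from 0.0 (shut) to 1.0 (fully open); "grasp_force": force on a finger pad.
Only numpy, scipy, OpenCV 4.12 (cv2) and the standard library are available. Lean on these libraries where they do the work, as an engineer would, in place of code of your own. Each camera call takes 0.05 s, during which the arm holds its last target. There are 200 camera calls.

### The job

On the boring jig, push the orange tab of the latch along its track until the latch clicks into its open end position, then grip the black handle of the depth rod and draw the rod straight up, partway out of its bore, until the yellow band is wholly out of the blue block while the red band below it stays inside. Finish while still holding the rod still at that height, so that I can tighten the clamp screw on it; never pull the red band out, and leave the other things on the bench and on the jig's board where they are.

Things in the scene. Friction and masses are not known exactly. Their poses are not given: they have to be found in the camera images.
- jig: Boring jig fixed to the bench, at a new place and yaw each time. Origin: on the bench top below its bore's axis; z up, +y the way the latch opens. Blue block 70 x 80 mm (x, y), top 110 mm above the bench, with the vertical bore. Plywood board below, 15 mm thick, x -60 to 110, y -105 to 165 mm. A black clamp screw sticks out of the block's -x side, 30 mm below its top.
- jig_mouth (a point): Centre of the bore's mouth in the blue block's top face, 110 mm above the bench; axes as the jig's. Blind vertical bore, 17 mm across, 85 mm deep. The latch track on top runs from y -30 to 144 mm between two rails, outer sides at x +-35 mm, 13.5 mm above the block's top. A dark detent housing with a level brass pin, x -35 to -65, y 90 to 110 mm, reaches 17 mm above it.
- rod: Loose steel depth rod in the bore, 0.17 to 0.29 kg, z up. Origin: underside of its collar (30 mm across, 6 mm thick), which rests on the block, so it starts at the bore's mouth. Below it 79 mm of 16 mm rod: yellow band 22 to 34 mm, red band 54 to 66 mm below the origin, both hidden in the bore at the start. It runs freely if pulled straight up (0.5 mm play each side).
- rod_grip (a point): Middle of the rod's black round handle, on the rod's axis, 36 mm above the rod's origin. The handle is 28 mm across and 40 mm tall (16 to 56 mm above the origin), on a 16 mm neck.
- latch (a joint): Travel of the steel latch plate along the jig's +y, 0 to 0.048 m; starts at 0 to 0.008. Until about 0.037 its fork lies over the rod's collar and keeps the rod from rising. Friction about 1 N; a spring detent resists by up to about 7 N from 0.033 to 0.041, and past about 0.044 snaps it on to its end stop at 0.048 and holds it there.
- latch_tab (a point): Centre of the top face of the latch's upright orange push tab, 48.5 mm above the blue block's top, at jig x = 0, y = 70 mm plus the latch travel. Tab 30 mm wide (jig x), 12 mm thick (jig y), 36 mm tall, on the latch plate, whose top is 12.5 mm above the block.
- offcut: Bystander, to be left alone: dark hardwood offcut 35 x 60 x 22 mm lying on the jig's board, origin under its centre
- bushing: Bystander, to be left alone: brass drill bushing (ring, 30 mm across, 22 mm high) standing on the jig's board, origin under its centre
- glue: Bystander, to be left alone: white glue bottle, 60 mm across, 170 mm tall, orange cap
- screwdriver: Bystander, to be left alone: screwdriver lying on the bench
- hammer: Bystander, to be left alone: hammer lying on the bench
- mug: Bystander, to be left alone: blue mug, 80 mm across, 95 mm tall
- jar: Bystander, to be left alone: glass jar with a steel lid, 72 mm across, 90 mm tall
- tape: Bystander, to be left alone: yellow tape measure, 65 x 36 mm, 60 mm tall

How it is judged:
By the outcome, as a careful person would: the job done as asked, in the order asked, and still so for the second after the job is handed in, while the arm keeps its last pose, push and grip.
It also fails if it takes over 48 s, if anything falls off the work surface, if the arm or the gripper's body presses on something with over 40 N, if the wrist force passes 120 N, or if a joint passes its speed limit or range.

## Working session

There is one attempt and no reset: what is moved stays moved. The work goes in short steps, Python scripts to look and compute and a tool call to move; the robot and the scene stay as the last step left them, time stands still between calls to the robot, and variables do not carry over. Pictures are saved under pics/ and viewed, at most 10 in all, crops included, and the job is handed in when it is done.

Besides the shell and the picture viewer there is one more tool, called after "Emit:" by a JSON object that holds its "fn" and its "kwargs", one argument or row to a line. arm_command: Moves the arm, as the interface text tells. Shift numbers are shares of 15 cm and turn numbers shares of 0.5 rad, none past 1 either way. Its arguments: {"type":"object","properties":{"steps":{"type":"string"},"newtons":{"type":"number"}},"required":["steps"]}

```bash
mkdir -p pics
python3 - <<'E'
from plant import readout, optics, robot
import cv2
s=readout.get_state(); print(s, robot.tip_extent)
for n in("scene","top"):
    cv2.imwrite(f"pics/{n}0.png",optics.get_image(n)[:,:,::-1]); print(n,optics.camera_params(n))
E
```

```text
{'t': 0.0, 'q': array([ 1.47706652e+00,  3.59387239e-01,  1.10581755e-02, -3.42148859e-04,
       -1.22411660e+00, -2.88103736e-01]), 'joint_velocities': array([ 0.00054642,  0.00103649, -0.00106714,  0.00057816,  0.00047709,
       -0.00023824]), 'joint_efforts': array([-9.07651793e-05, -5.83318198e+01,  2.93426764e+01,  6.93656132e+00,
       -5.71279175e-03, -1.87107801e-06]), 'tcp_pos': array([251.37417398, 625.95540092, 249.36458135]), 'tool_rot': array([ 8.36384510e-04,  9.81819279e-01, -1.89816222e-01, -8.00686111e-05]), 'force': array([ 0.42368552, -0.32890823, -0.82128399]), 'torque': array([ 0.03260605, -0.04532599,  0.02865878]), 'grasp_force': 0.0, 'finger_gap': 0.999211837948417} 19.0
scene {'camera_matrix': array([[395.16733817,   0.        , 250.10753882],
       [  0.        , 395.16733817, 192.77006688],
       [  0.        ,   0.        ,   1.        ]]), 'k1': -0.019671316006652437, 'xyz': array([1261.7011195 , -388.70411863,  927.96560581]), 'attitude': array([0.79024677, 0.3263146 , 0.20040907, 0.4783984 ])}
top {'camera_matrix': array([[367.90423817,   0.        , 256.24178164],
       [  0.        , 367.90423817, 189.14560414],
       [  0.        ,   0.        ,   1.        ]]), 'k1': -0.10613915715679409, 'xyz': array([ 468.99062392,  -23.40680715, 1406.08226815]), 'attitude': array([-0.70642744, -0.01590467,  0.01874193,  0.70735851])}
```

View pics/scene0.png

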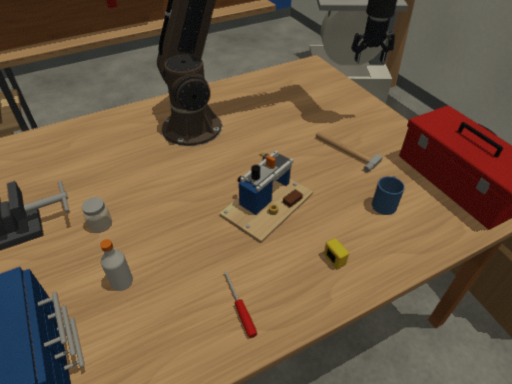

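View pics/top0.png

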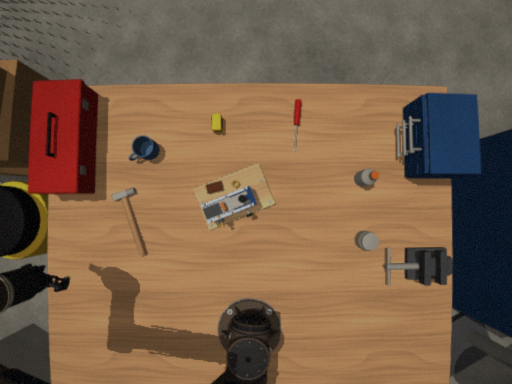

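The scene picture shows the jig at about (265,185), with the handle at (256,172) and the tab at (271,160). In the top picture the jig is at about (233,200), with the latch opening toward the image's left (+y). Next I'll zoom in on both.

```bash
cat > h.py <<'E'
import numpy as np, cv2
from scipy.spatial.transform import Rotation as R
from plant import readout, optics, robot
def rot(q): return R.from_quat(np.roll(q,-1)).as_matrix()
def proj(c,P):
    d=(np.atleast_2d(P)-c["xyz"])@rot(c["attitude"]); s=np.c_[d[:,0],-d[:,1]]/-d[:,2:]
    s=s*(1+c["k1"]*(s**2).sum(1,keepdims=True)); K=c["camera_matrix"]
    return s*[K[0,0],K[1,1]]+K[:2,2]
def ray(c,uv,z):
    K=c["camera_matrix"]; s0=(np.array(uv,float)-K[:2,2])/[K[0,0],K[1,1]]; s=s0.copy()
    for _ in range(20): s=s0/(1+c["k1"]*(s@s))
    d=rot(c["attitude"])@[s[0],-s[1],-1]
    return c["xyz"]+d*(z-c["xyz"][2])/d[2]
def jig(p,P): # p=x,y,yaw
    c,s=np.cos(p[2]),np.sin(p[2]); P=np.atleast_2d(P)
    return np.c_[p[0]+c*P[:,0]-s*P[:,1],p[1]+s*P[:,0]+c*P[:,1],P[:,2]]
E
python3 - <<'E'
import cv2,numpy as np
a=cv2.imread('pics/top0.png')[155:240,180:285]; b=cv2.imread('pics/scene0.png')[140:245,210:320]
f=lambda i,s:cv2.resize(i,None,fx=s,fy=s,interpolation=cv2.INTER_CUBIC)
cv2.imwrite('pics/c_top.png',f(a,7)); cv2.imwrite('pics/c_scene.png',f(b,5.5))
E
```

```text
(no output)
```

View pics/c_top.png

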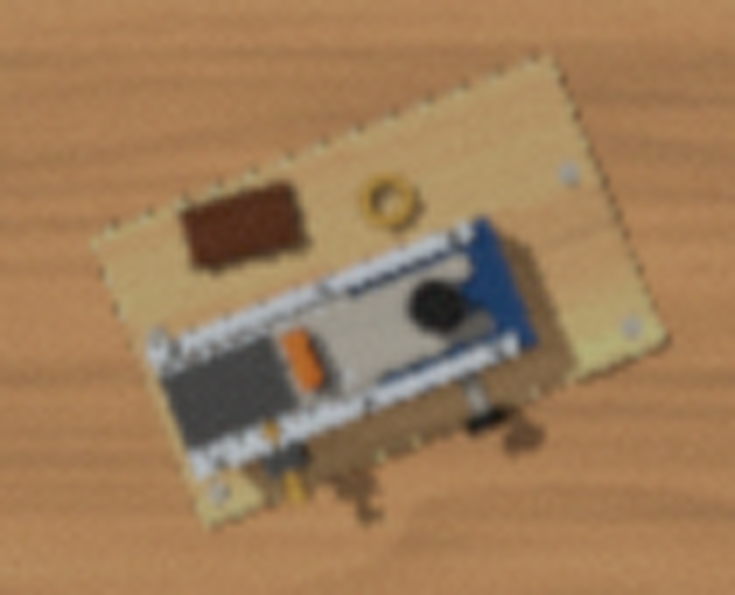

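View pics/c_scene.png

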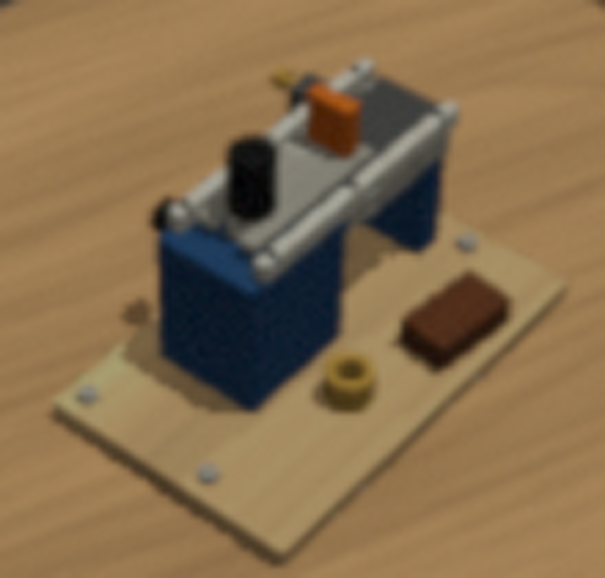

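Top crop: board corners at (545,55), (665,340), (205,527) and (92,240), handle at (439,304), tab at (303,360). Scene crop: board corners at (283,562), (55,407) and (565,288), handle top at (252,148), tab top at (335,97).

```bash
cat > fit.py <<'E'
from h import *
from scipy.optimize import least_squares
T=optics.camera_params("top"); S=optics.camera_params("scene")
B=[[110,-105,15],[-60,-105,15],[-60,165,15],[110,165,15]]
tu=np.array([[545,55],[665,340],[205,527],[92,240],[439,304],[303,356]])/7+[180,155]-.43
su=np.array([[283,562],[55,407],[565,288],[252,148],[335,97],[252,408]])/5.5+[210,140]-.41
def f(p):
    h=[0,0,166];t=[0,70+p[3],158.5]
    return np.r_[proj(T,jig(p,B+[h,t]))-tu, proj(S,jig(p,[B[0],B[1],B[3],h,t,[35,-40,15]]))-su].ravel()
r=least_squares(f,[500,30,.4,4],loss='soft_l1'); p=r.x
print(p.round(3)); print(f(p).reshape(-1,2).round(2))
print(jig(p,[[0,0,146],[0,70+p[3],158.5]]).round(1))
E
python3 fit.py
```

```text
[4.99755e+02 2.09470e+01 3.88000e-01 6.15000e-01]
[[ 0.27 -0.62]
 [ 0.18  0.07]
 [-0.26  0.45]
 [-0.84 -0.17]
 [-0.68  0.07]
 [-0.45  0.58]
 [-0.12 -0.44]
 [-1.06 -0.2 ]
 [ 0.63 -0.63]
 [-0.22  1.45]
 [-0.37  0.73]
 [-0.01  2.36]]
[[499.8  20.9 146. ]
 [473.1  86.3 158.5]]
```

Emit:
{"fn": "arm_command", "kwargs": {
  "steps": "0.113 -0.274 0.02 0 0 -0.114 0;0.113 -0.274 0.02 0 0 -0.114 0;0.113 -0.274 0.02 0 0 -0.114 0;0.113 -0.274 0.02 0 0 -0.114 0;0.113 -0.274 0.02 0 0 -0.114 0;0.113 -0.274 0.02 0 0 -0.114 0;0.113 -0.274 0.02 0 0 -0.114 0;0.113 -0.274 0.02 0 0 -0.114 0;0.113 -0.274 0.02 0 0 -0.114 0;0.113 -0.274 0.02 0 0 -0.114 0;0.113 -0.274 0.02 0 0 -0.114 0;0.113 -0.274 0.02 0 0 -0.114 0;0.113 -0.274 0.02 0 0 -0.114 0;0.113 -0.274 0.02 0 0 -0.114 0;0 0 0 0 0 0 0;0 0 0 0 0 0 0;0 0 0 0 0 0 0"
}}

```text
t: 1.8
tcp_pos: [488.5, 51.3, 292.0]
tool_rot: [0.0, 0.831, -0.556, -0.0]
force: [0.1, 0.3, -1.3]
finger_gap: -0.001
grasp_force: 0.0
```

Run:
```python
from h import *
import pickle
c=optics.camera_params("wrist"); im=optics.get_image("wrist")[:,:,::-1]
pickle.dump(c,open('w1.pkl','wb'))
cv2.imwrite("pics/w1.png",cv2.resize(im,(768,576),interpolation=cv2.INTER_CUBIC)); print(c, readout.get_state()["tcp_pos"])
```

```text
{'camera_matrix': array([[311.12988195,   0.        , 256.17571719],
       [  0.        , 311.12988195, 196.72914792],
       [  0.        ,   0.        ,   1.        ]]), 'k1': -0.08723524421682564, 'xyz': array([519.64848438, -23.95514382, 415.94679359]), 'attitude': array([-0.19157326,  0.03147096, -0.15944277,  0.96792937])} [488.46400508  51.67081492 292.10050957]
```

View pics/w1.png

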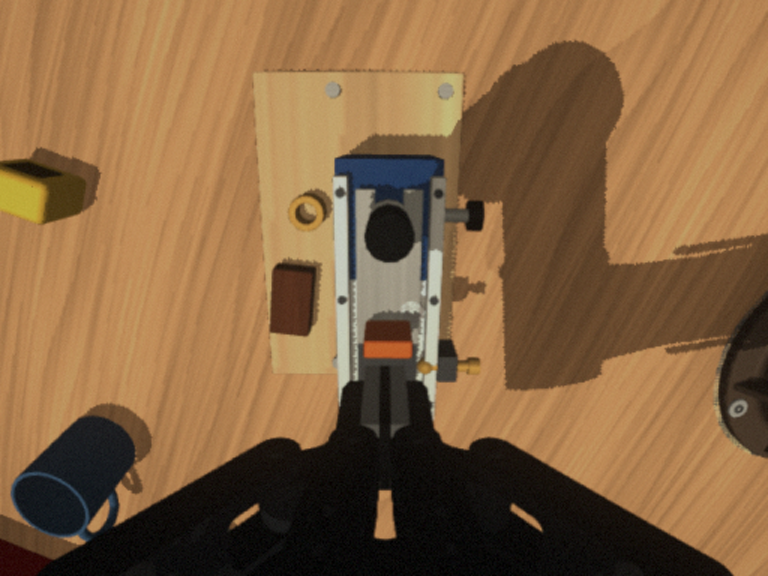

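The wrist picture shows the board corners at (255,72) and (463,73), the block's top corners at (335,157) and (443,157), the handle at about (389,238), and the tab's top face at (388,350).

```bash
cat >> fit.py <<'E'
import pickle
W=pickle.load(open('w1.pkl','rb'))
wu=np.array([[255,72],[463,73],[335,157],[443,157],[388,350],[364,341],[412,341]])/1.5-.17
def w(p): 
    y=70+p[3]
    return (proj(W,jig(p,[B[0],B[1],[35,-40,110],[-35,-40,110],[0,y,158.5],[15,y-6,158.5],[-15,y-6,158.5]]))-wu).ravel()
r=least_squares(lambda p:np.r_[f(p),w(p)],p,loss='soft_l1'); p=r.x
print(p.round(3)); print(w(p).reshape(-1,2).round(2)); print(f(p).reshape(-1,2).round(1).tolist())
r=least_squares(w,p); print("wrist only",r.x.round(3)); print(w(r.x).reshape(-1,2).round(2).tolist())
# handle silhouette predicted vs seen (768 scale)
a=np.linspace(0,6.28,60)
for q in (p,r.x):
    for z in(166,126):
        u=(proj(W,jig(q,np.c_[14*np.cos(a),14*np.sin(a),0*a+z]))+.17)*1.5; print(z,u.min(0).round(1),u.max(0).round(1))
s=readout.get_state(); Rm=rot(s["tool_rot"]); print("tool y ang",np.arctan2(Rm[1,1],Rm[0,1]), "z",Rm[:,2].round(4))
np.save('p.npy',p)
E
python3 fit.py
```

```text
[4.99755e+02 2.09470e+01 3.88000e-01 6.15000e-01]
[[ 0.27 -0.62]
 [ 0.18  0.07]
 [-0.26  0.45]
 [-0.84 -0.17]
 [-0.68  0.07]
 [-0.45  0.58]
 [-0.12 -0.44]
 [-1.06 -0.2 ]
 [ 0.63 -0.63]
 [-0.22  1.45]
 [-0.37  0.73]
 [-0.01  2.36]]
[[499.8  20.9 146. ]
 [473.1  86.3 158.5]]
[4.97832e+02 2.25330e+01 3.85000e-01 8.68000e-01]
[[-2.72 -1.22]
 [ 0.56 -1.76]
 [-0.89  0.12]
 [ 0.67  0.6 ]
 [-0.03 -0.05]
 [-0.56 -0.17]
 [ 0.61  0.01]]
[[-0.1, -0.1], [-0.2, 0.7], [-0.8, 0.9], [-1.2, 0.2], [-1.1, 0.6], [-1.0, 1.1], [-0.1, -1.1], [-0.9, -0.9], [0.8, -1.0], [-0.0, 0.9], [-0.1, 0.2], [0.1, 1.8]]
wrist only [4.9736e+02 2.2947e+01 3.8100e-01 3.8200e-01]
[[-2.19, -1.06], [1.06, -1.08], [-0.44, 0.6], [1.08, 1.34], [0.02, 0.03], [-0.49, -0.14], [0.68, 0.14]]
166 [363.4 211.5] [414.9 262.2]
126 [366.1 201.8] [410.9 246.2]
166 [363.9 212.5] [415.4 263.2]
126 [366.6 202.7] [411.4 247.1]
tool y ang -2.749336926177738 z [-4.e-04  0.e+00 -1.e+00]
```

Emit:
{"fn": "arm_command", "kwargs": {
  "steps": "-0.033 0.041 0 0 0 0 0;0 0 -0.158 0 0 0 0;0 0 -0.158 0 0 0 0;0 0 -0.158 0 0 0 0;0 0 -0.158 0 0 0 0;0 0 -0.158 0 0 0 0;0 0 -0.158 0 0 0 0;0 0 0 0 0 0 0;0 0 0 0 0 0 0;0 0 0 0 0 0 0"
}}

```text
t: 2.85
tcp_pos: [484.5, 58.0, 151.5]
tool_rot: [-0.001, 0.831, -0.556, 0.001]
force: [0.5, 0.2, 0.8]
finger_gap: 0.001
grasp_force: 0.0
```

Emit:
{"fn": "arm_command", "kwargs": {
  "steps": "-0.0125 0.0309 0 0 0 0 0;-0.0125 0.0309 0 0 0 0 0;-0.0125 0.0309 0 0 0 0 0;-0.0125 0.0309 0 0 0 0 0;-0.0125 0.0309 0 0 0 0 0;-0.0125 0.0309 0 0 0 0 0;-0.0125 0.0309 0 0 0 0 0;-0.0125 0.0309 0 0 0 0 0;-0.0125 0.0309 0 0 0 0 0;-0.0125 0.0309 0 0 0 0 0;0 0 0 0 0 0 0;0 0 0 0 0 0 0"
}}

```text
t: 4.05
tcp_pos: [465.2, 103.5, 150.2]
tool_rot: [0.0, 0.831, -0.556, 0.0]
force: [3.1, -2.7, 0.9]
finger_gap: -0.001
grasp_force: 2.1
```

Emit:
{"fn": "arm_command", "kwargs": {
  "steps": "-0.0075 0.0185 0 0 0 0 0;-0.0075 0.0185 0 0 0 0 0;0 0 0 0 0 0 0;0 0 0 0 0 0 0"
}}

```text
t: 4.45
tcp_pos: [462.4, 109.2, 149.8]
tool_rot: [0.0, 0.831, -0.556, -0.0]
force: [0.1, -0.3, -0.1]
finger_gap: 0.003
grasp_force: 0.0
```

Emit:
{"fn": "arm_command", "kwargs": {
  "steps": "-0.005 0.0124 0 0 0 0 0;-0.005 0.0124 0 0 0 0 0;0 0 0 0 0 0 0;0 0 0 0 0 0 0"
}}

```text
t: 4.85
tcp_pos: [461.3, 112.9, 150.1]
tool_rot: [-0.0, 0.831, -0.556, -0.0]
force: [-1.0, 0.6, -1.0]
finger_gap: -0.002
grasp_force: 0.0
```

Emit:
{"fn": "arm_command", "kwargs": {
  "steps": "-0.005 0.0124 0 0 0 0 0;0 0 0 0 0 0 0;0 0 0 0 0 0 0"
}}

```text
t: 5.15
tcp_pos: [460.6, 114.6, 150.1]
tool_rot: [-0.0, 0.831, -0.556, -0.0]
force: [-0.9, -0.4, -0.7]
finger_gap: -0.0
grasp_force: 0.0
```

Emit:
{"fn": "arm_command", "kwargs": {
  "steps": "0.025 -0.062 0 0 0 0 0;0 0 0.233 0 0 0 0;0 0 0.233 0 0 0 0;0 0 0.233 0 0 0 0;0 0 0.233 0 0 0 0;0 0 0 0 0 0 0;0 0 0 0 0 0 0"
}}

```text
t: 5.85
tcp_pos: [464.6, 105.0, 290.5]
tool_rot: [-0.001, 0.831, -0.556, 0.0]
force: [-0.7, 0.0, -0.5]
finger_gap: -0.005
grasp_force: 0.0
```

Run:
```python
from h import *
import pickle
c=optics.camera_params("wrist"); im=optics.get_image("wrist")[:,:,::-1]
pickle.dump(c,open('w2.pkl','wb'))
cv2.imwrite("pics/w2.png",cv2.resize(im,(768,576),interpolation=cv2.INTER_CUBIC)); print(readout.get_state()["tcp_pos"])
p=np.load('p.npy')
for y in (105,118): print(y,((proj(c,jig(p,[[0,y,158.5],[15,y-6,158.5],[-15,y-6,158.5],[0,0,166]]))+.17)*1.5).round(1).tolist())
```

```text
[464.12786725 104.8392656  289.50461313]
105 [[385.5, 312.7], [359.9, 302.9], [411.4, 303.2], [386.8, 123.4]]
118 [[385.4, 333.1], [360.1, 323.6], [410.8, 323.9], [386.8, 123.4]]
```

View pics/w2.png

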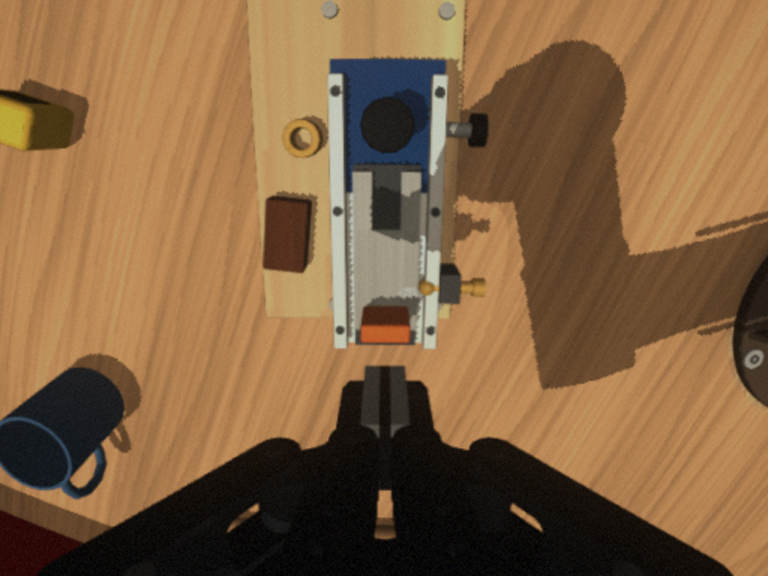

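The latch is open: the tab's top face is at (386,333), which matches 48 mm of travel. The handle at (387,125) is where the fit predicts. Now I'll go over the handle and down.

Emit:
{"fn": "arm_command", "kwargs": {
  "steps": "0.056 -0.137 0 0 0 0 0.65;0.056 -0.137 0 0 0 0 0.65;0.056 -0.137 0 0 0 0 0.65;0.056 -0.137 0 0 0 0 0.65;0 0 0 0 0 0 0.65;0 0 0 0 0 0 0.65;0 0 -0.16 0 0 0 0.65;0 0 -0.16 0 0 0 0.65;0 0 -0.16 0 0 0 0.65;0 0 0 0 0 0 0.65;0 0 0 0 0 0 0.65"
}}

```text
t: 7.0
tcp_pos: [497.9, 23.4, 218.1]
tool_rot: [0.001, 0.831, -0.556, -0.0]
force: [-0.4, -0.3, 0.4]
finger_gap: 0.649
grasp_force: 0.0
```

Emit:
{"fn": "arm_command", "kwargs": {
  "steps": "0 -0.005 -0.16 0 0 0 0.65;0 0 -0.16 0 0 0 0.65;0 0 -0.1 0 0 0 0.65;0 0 -0.053 0 0 0 0.65;0 0 0 0 0 0 0.65;0 0 0 0 0 0 0.65;0 0 0 0 0 0 0.65"
}}

```text
t: 7.7
tcp_pos: [498.7, 22.7, 148.2]
tool_rot: [-0.001, 0.831, -0.556, 0.001]
force: [0.6, 1.4, -0.1]
finger_gap: 0.648
grasp_force: 0.0
```

Emit:
{"fn": "arm_command", "kwargs": {
  "steps": "0 0 0 0 0 0 0.2;0 0 0 0 0 0 0.2;0 0 0 0 0 0 0.2;0 0 0 0 0 0 0.2;0 0 0 0 0 0 0.2;0 0 0 0 0 0 0.2;0 0 0 0 0 0 0.2;0 0 0 0 0 0 0.2",
  "newtons": 25
}}

```text
t: 8.5
tcp_pos: [498.2, 22.4, 147.5]
tool_rot: [-0.0, 0.831, -0.556, 0.0]
force: [-1.8, 0.1, 5.6]
finger_gap: 0.323
grasp_force: 24.6
```

Emit:
{"fn": "arm_command", "kwargs": {
  "steps": "0 0 0 0 0 0 0.1;0 0 0 0 0 0 0.1;0 0 0.025 0 0 0 0.1;0 0 0.025 0 0 0 0.1;0 0 0.025 0 0 0 0.1;0 0 0.025 0 0 0 0.1;0 0 0 0 0 0 0.1;0 0 0 0 0 0 0.1",
  "newtons": 60
}}

```text
t: 9.3
tcp_pos: [497.9, 22.4, 162.0]
tool_rot: [-0.0, 0.831, -0.556, -0.0]
force: [-0.0, 0.2, -1.6]
finger_gap: 0.309
grasp_force: 59.1
```

Emit:
{"fn": "arm_command", "kwargs": {
  "steps": "0 0 0.025 0 0 0 0.1;0 0 0.025 0 0 0 0.1;0 0 0.025 0 0 0 0.1;0 0 0.025 0 0 0 0.1;0 0 0.025 0 0 0 0.1;0 0 0.025 0 0 0 0.1;0 0 0.025 0 0 0 0.1;0 0 0.02 0 0 0 0.1;0 0 0 0 0 0 0.1;0 0 0 0 0 0 0.1;0 0 0 0 0 0 0.1"
}}

```text
t: 10.4
tcp_pos: [497.8, 22.3, 191.0]
tool_rot: [0.0, 0.831, -0.556, -0.0]
force: [-0.3, -0.4, -1.4]
finger_gap: 0.315
grasp_force: 59.1
```

Run:
```python
from h import *
w=optics.get_image("wrist")[:,:,::-1]; s=optics.get_image("scene")[:,:,::-1]
f=lambda i,w,h:cv2.resize(i,(w,h),interpolation=cv2.INTER_CUBIC)
cv2.imwrite("pics/w3.png",np.hstack([f(s[125:225,220:310],390,433),f(w[:300,140:420],404,433)]))
st=readout.get_state(); print(st["tcp_pos"],st["force"],st["finger_gap"],st["grasp_force"])
c=optics.camera_params("wrist"); p=np.load('p.npy')
for l in (34,44,54):
    P=[[0,-15,110+l],[0,-8,110+l-22],[0,-8,110+l-34],[0,-8,110]]
    u=(proj(c,jig(p,P))-[140,0])*[404/280,433/300]+[390,0]
    v=(proj(optics.camera_params("scene"),jig(p,P))-[220,125])*[390/90,433/100]; print(l,u.round(0).tolist(),v.round(0).tolist())
```

```text
[497.85023823  22.33225453 191.00025803] [ 0.69770546 -1.27226601 -2.8020868 ] 0.3142424887206404 59.12455379962921
34 [[558.0, 304.0], [558.0, 301.0], [558.0, 292.0], [558.0, 292.0]] [[139.0, 219.0], [145.0, 237.0], [145.0, 250.0], [145.0, 250.0]]
44 [[558.0, 314.0], [558.0, 309.0], [558.0, 300.0], [558.0, 292.0]] [[139.0, 208.0], [145.0, 227.0], [145.0, 240.0], [145.0, 250.0]]
54 [[558.0, 324.0], [558.0, 318.0], [558.0, 308.0], [558.0, 292.0]] [[139.0, 197.0], [146.0, 216.0], [145.0, 229.0], [145.0, 250.0]]
```

View pics/w3.png

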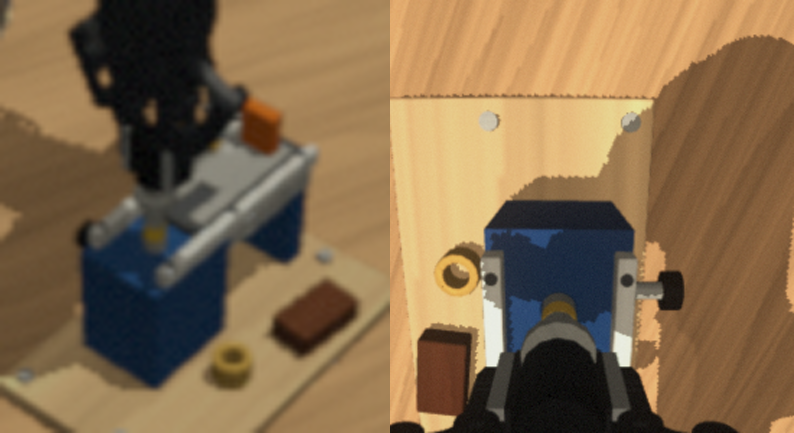

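The picture shows the yellow band clear of the block: scene view about (153,238), with grey rod below it, and wrist view at (558,308). That matches the predicted 44 mm lift. No red shows, and the latch is still open.

```bash
python3 -c "
from plant import robot
print(robot.sign_off())"
```

```text
the job is handed in; nothing more can be done
None
```

The latch is pushed fully open, and the gripper is holding the rod still about 44 mm up, with the yellow band clear of the block and the red band still inside; the job is handed in at about 10.5 s of robot time.

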